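# Read the inventory tag of the round stool

## Robot

A 6-joint arm with a two-finger parallel gripper is mounted at the origin on the work surface. World frame = base frame: x ahead of the robot, y to its left, z up, the work surface at z = 0. Lengths are in m, angles in rad, forces in N, time in s.
With the tool pointing down it reaches from about 0.3 to 0.775 m from the base axis. Payload 14.6 kg.
Tool frame: the origin (TCP) lies at the very end of the fingers, on their centre line; the grasp point (between the pads) lies ctrl.tcp_to_grasp behind it (ctrl.tcp_to_grasp is the distance from the TCP to the grasp point, in m); x points along the fingers, y is the direction in which the jaws open and shut, and the axes are right-handed (so a half turn about x gives the same grasp; the last joint's range is limited). The gripper opens to 94 mm and grips with 3 to 60 N. Pads are 16 mm wide; open, the fingers measure 119 mm over their backs; the gripper's body (75 mm by 177 mm) begins 78 mm behind the grasp point.
Start: joints at [1.25, 0.3, 1.521, -0, 1.321, -0.067], TCP at [0.138, 0.532, 0.205] pointing down, gripper open.
Joint ranges: [-3.03, 3.03], [-0.79, 2.21], [0.23, 2.52], [-1.04, 4.18], [0, 3.07], [-2.55, 2.55]. Speed limits (rad/s): [2.22, 2.22, 2.57, 3.14, 3.14, 3.14].

## Interface

Orientations are given as [roll, pitch, yaw] about the fixed x, y, z axes, in that order (R = Rz(yaw) Ry(pitch) Rx(roll)).
In Python, from station import ctrl gives the robot as it stands.
- The arm moves only by the tool play_rows, never from a script. Its argument "increments" is a list that holds one entry, the list of rows, each a list of 5 numbers: the closure in counts, from 0 (fully open) to 255 (shut), then the shift along the tool's x, y, z in cm, then the turn about the tool's x in degrees. A call has 1 to 12 rows; each row shifts and turns the commanded pose from where the row before left it, along the tool's axes as they then stand; what a row does not reach is not made up. A row lasts 1/12 s, in which the tool goes at most 41.7 mm and 7.16 degrees, less where a joint would pass 70% of its speed; a pose out of reach is approached as far as the arm can. A call is refused whole if a number of a shift passes 4.17 or a number of a turn 7.16, either way. A call with a gripper value outside its range is refused whole. The fingers move at their own pace and stop on an object; "newtons" is the grip in N (left out, the last holds). Time passes only in rows, so rows that do not move let the fingers close. It gives the time, the measured TCP pose, the force and the opening at its end, in the units of the state.
- ctrl.get_obs(): the state, without advancing time (a new reading comes with each control period).
- ctrl.camera(name): name is "scene" or "side" or "wrist"; returns the picture (400x640x3 uint8, red, green, blue); there is no depth.
- ctrl.calibration(name): a dict with "fx", "fy", "cx", "cy" (pixels), "rvec" (rotation vector, rad) and "tvec" (3), from world to camera coordinates, as OpenCV has them; the wrist camera has in their place "T_tool_cam" (4x4, takes a point from camera to tool coordinates, whose origin is the TCP and whose axes are the tool frame's). Camera axes: x right, y down, z forward; pixel columns grow to the right and rows downward; lengths in m; the calibration is good to about 2 mm. A picture is of the moment at which its call begins: read the wrist's pose just before it. calibration takes no time and is no camera call.
- ctrl.hand_in(): hands the job in, once; it reports no verdict.
The state is a dict: "time_s": time; "qpos": joint angles; "joint_vel": joint speeds; "tau": joint torques, N m; "ee_pos": TCP position; "eef_rot": TCP orientation; "force": force on the tool from outside, world axes, zero at the start; "moment": the same for the moment, N m; "grip_width": finger opening in m.
Only numpy, scipy, OpenCV 4.12 (cv2) and the standard library are available. Lean on these libraries where they do the work, as an engineer would, in place of code of your own. Each camera call takes 0.05 s, during which the arm holds its last target.

## Task

The carved things of this courtyard shrine are being listed. Take the handheld code reader from its pad, point its underside straight down at the paper tag on the small round stool, about 7 cm above the tag, and hold it still there for two seconds. Then stand the reader upright near the middle of its pad again without dropping it and let go; do not stop to read the oblong stool's tag, and do not shift either stool.

Things in the scene. Friction and masses are not known exactly. Their poses are not given: they have to be found in the camera images.
- reader_grip (a point): Black code reader standing upright on the pad, 110 mm tall, about 0.25 kg: head 56 x 46 mm, 45 mm tall, below; upright handle 44 (its x) by 32 mm (its y), 65 mm tall, above. It reads straight down from the centre of its flat underside. The point lies on its axis in the handle, 80 mm above the underside, 30 mm below the top; z points up the handle. Grip across y (32 mm).
- round_tag (a point): The tag to read: flat white paper with a black square dot code, 56 x 44 mm, stuck on the small round stool of dark wood (seat 126 mm across, 75 mm high, loose, about 0.6 kg). The point is the centre of the tag's face, 76 mm above the ledge, 22 mm from the middle of the seat along its +x; z points up. Any turn of the reader about its own axis will do.
- oblong_tag (a point): The wrong tag, just like the other, on the oblong stool of the same dark wood (seat 140 mm in x by 90 mm in y, 75 mm high, loose). The point is the centre of the tag's face, 76 mm above the ledge, 28 mm from the middle of the seat along its +x; z points up. The two stools may have changed places.
- pad_top (a point): The reader's pad: grey plate with a dark rubber inlay, 130 mm (x) by 110 mm (y), 12 mm thick, fixed to the ledge. The point is the middle of its top face, 12 mm above the ledge; z points up. The reader stands on it at the start and is to stand on it at the end, at any turn.
Not all that is in view belongs to the job. Leave any pink look-alike of the part that bears reader_grip alone. Of the things that look like the part that bears pad_top, the smaller one is meant.

How it is judged:
By the outcome, as a careful person would: the job done as asked, in the order asked, and still so for the second after the job is handed in, with the robot touching nothing.
It also fails if it takes over 61 s, if anything falls off the work surface, if the arm or the gripper's body presses on something with over 40 N, if the wrist force passes 120 N, or if a joint passes its speed limit or range.

## Working session

There is one attempt and no reset: what is moved stays moved. The work goes in short steps, Python scripts to look and compute and a tool call to move; the robot and the scene stay as the last step left them, time stands still between calls to the robot, and variables do not carry over. Pictures are saved under pics/ and viewed, and the job is handed in when it is done.

Besides the shell and the picture viewer there is one more tool, called after "Emit:" as a command line: name --argument value ..., lists and objects as JSON in quotes. play_rows: Moves the arm, as the interface text tells. Its arguments: {"type":"object","properties":{"increments":{"type":"array"},"newtons":{"type":"number"}},"required":["increments"]}

```bash
mkdir -p pics; python3 - <<'E'
from station import ctrl
import cv2,numpy as np
o=ctrl.get_obs();print({k:np.round(v,3).tolist() for k,v in o.items()},ctrl.tcp_to_grasp)
for n in("scene","side","wrist"):
    im=ctrl.camera(n);cv2.imwrite(f"pics/{n}0.png",im[:,:,::-1]);print(n,ctrl.calibration(n))
E
```

```text
{'time_s': 0.0, 'qpos': [1.25, 0.3, 1.522, 0.0, 1.321, -0.067], 'joint_vel': [0.0, 0.0, -0.002, -0.0, 0.002, 0.002], 'tau': [0.003, -53.18, -35.273, 0.071, 0.024, -0.0], 'ee_pos': [0.138, 0.532, 0.205], 'eef_rot': [-1.647, 1.57, -1.9], 'force': [-0.204, 0.066, 0.075], 'moment': [-0.006, -0.026, 0.037], 'grip_width': 0.094} 0.0188
scene {'fx': 413.32126803648987, 'fy': 413.32126803648987, 'cx': 321.56341697156336, 'cy': 203.10461996143565, 'rvec': array([ 1.91306012,  1.35883795, -0.62775893]), 'tvec': array([-0.11954573, -0.22078943,  1.5978377 ])}
side {'fx': 414.7415100247832, 'fy': 414.7415100247832, 'cx': 325.72307864235347, 'cy': 196.6749761958281, 'rvec': array([ 2.15973429, -0.42318577,  0.23438781]), 'tvec': array([-0.43050537,  0.15202772,  0.82047992])}
wrist {'fx': 281.2443008908879, 'fy': 281.2443008908879, 'cx': 321.40527862278026, 'cy': 204.41897672141573, 'T_tool_cam': array([[-3.75503975e-04, -2.84833927e-01,  9.58576806e-01,
        -1.80246308e-01],
       [ 9.99999845e-01,  2.86624003e-04,  4.76898831e-04,
         2.73138013e-04],
       [-4.10588088e-04,  9.58576837e-01,  2.84833776e-01,
        -8.33080612e-02],
       [ 0.00000000e+00,  0.00000000e+00,  0.00000000e+00,
         1.00000000e+00]])}
```

View pics/scene0.png

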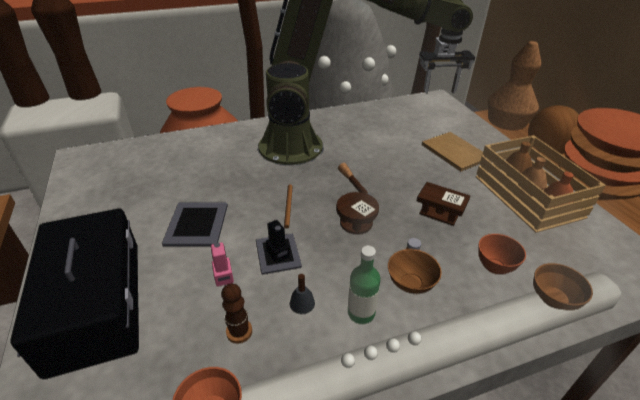

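View pics/side0.png

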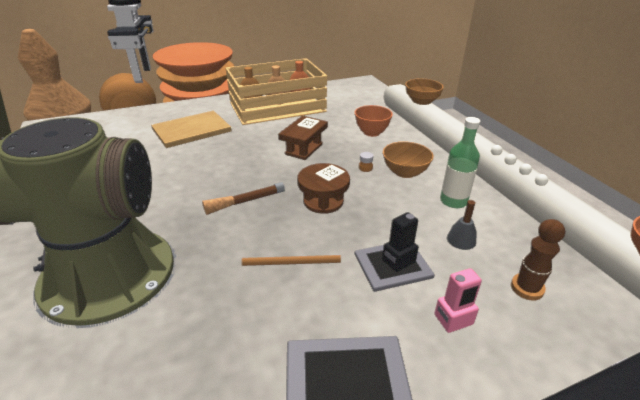

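View pics/wrist0.png

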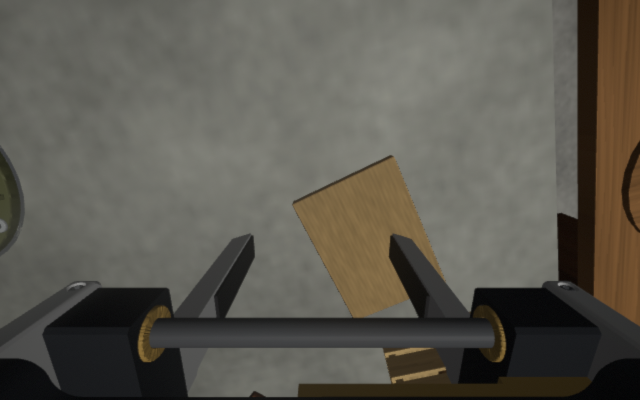

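The scene view shows the reader on its pad at (278,252) with the pink look-alike at (221,265). The round stool's tag is at (363,208), and the oblong stool is at (444,203). In the side view the reader is at (402,242) and the round tag at (330,173). Next I'll enlarge these areas to measure them.

```bash
cat > h.py <<'E'
import numpy as np,cv2
from station import ctrl
def ray(n,u,v):
    c=ctrl.calibration(n);R=cv2.Rodrigues(c['rvec'])[0]
    d=R.T@np.array([(u-c['cx'])/c['fx'],(v-c['cy'])/c['fy'],1]);return -R.T@c['tvec'],d
def plane(n,u,v,z):
    o,d=ray(n,u,v);return o+d*(z-o[2])/d[2]
def proj(n,P):
    c=ctrl.calibration(n);K=np.array([[c['fx'],0,c['cx']],[0,c['fy'],c['cy']],[0,0,1]])
    return cv2.projectPoints(np.array(P,float).reshape(-1,3),c['rvec'],c['tvec'],K,None)[0].reshape(-1,2)
def wray(u,v,pos,rpy):
    from scipy.spatial.transform import Rotation as Ro
    c=ctrl.calibration('wrist');R=Ro.from_euler('xyz',rpy).as_matrix();T=c['T_tool_cam']
    d=np.array([(u-c['cx'])/c['fx'],(v-c['cy'])/c['fy'],1])
    return pos+R@T[:3,3], R@T[:3,:3]@d
E
python3 - <<'E'
from h import *
s=cv2.imread('pics/scene0.png');d=cv2.imread('pics/side0.png')
a=cv2.resize(s[180:280,250:390],None,fx=5,fy=5,interpolation=cv2.INTER_CUBIC)
b=cv2.resize(d[150:300,290:440],None,fx=4,fy=4,interpolation=cv2.INTER_CUBIC)
cv2.imwrite('pics/a.png',a);cv2.imwrite('pics/b.png',b)
for n,im in(('scene',s),('side',d)):
    m=(im.min(2)>150).astype(np.uint8)
    m[:,:290]=0
    k,l,st,ce=cv2.connectedComponentsWithStats(cv2.morphologyEx(m,cv2.MORPH_CLOSE,np.ones((5,5))))
    for i in range(1,k):
        if 100<st[i,4]<1000: print(n,st[i],ce[i],plane(n,*ce[i],.076))
E
```

```text
scene [443 192  21  13 142] [452.81690141 197.93661972] [0.55476032 0.34740185 0.076     ]
scene [353 201  21  14 154] [362.69480519 207.67532468] [0.50852918 0.07327781 0.076     ]
scene [362 246  14  10 109] [368.44036697 250.4587156 ] [0.67019036 0.01810181 0.076     ]
scene [593 278  27  21 370] [605.65945946 289.21351351] [0.96859736 0.49738632 0.076     ]
```

View pics/a.png

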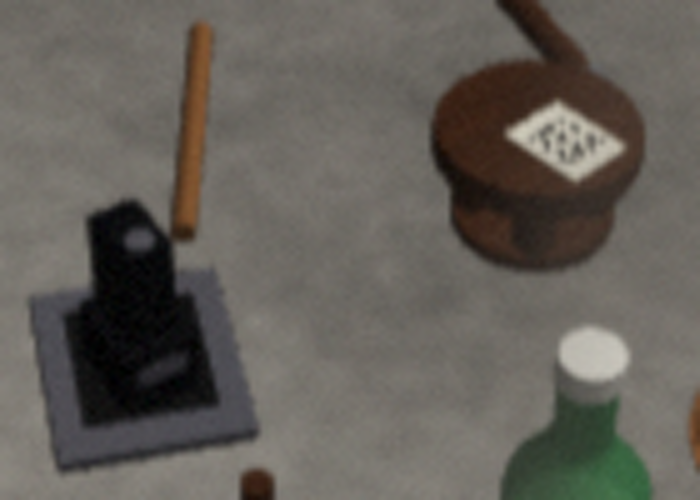

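View pics/b.png

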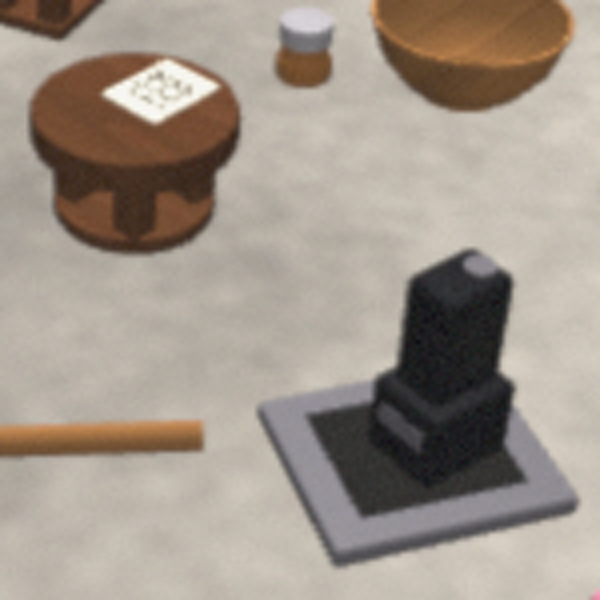

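```bash
python3 - <<'E'
from h import *
A=lambda x,y:(x/5+250-.4,y/5+180-.4)
B=lambda x,y:(x/4+290-.4,y/4+150-.4)
def show(t,n,f,pts,z):
    P=np.array([plane(n,*f(*p),z)[:2] for p in pts]);print(t,n,P.round(4).tolist(),'mean',P.mean(0).round(4))
    e=np.diff(P,axis=0);print('   len',np.linalg.norm(e,axis=1).round(4),'ang',np.degrees(np.arctan2(e[:,1],e[:,0])).round(1))
show('tag','scene',A,[(505,131),(560,101),(626,147),(575,182)],.076)
show('tag','side',B,[(102,92),(162,60),(220,88),(158,123)],.076)
show('pad','scene',A,[(32,299),(215,272),(257,432),(61,463)],.012)
show('pad','side',B,[(577,502),(337,554),(260,408)],.012)
show('headbot','side',B,[(370,440),(432,486),(503,452)],.012)
show('headtop','side',B,[(373,388),(432,428),(513,390)],.057)
show('top','side',B,[(411,278),(472,250),(513,277),(450,300)],.122)
show('top','scene',A,[(88,215),(130,200),(172,240)],.122)
# seat
show('seat','side',B,[(30,115),(135,53),(240,115),(135,168)],.07)
E
```

```text
tag scene [[0.4893, 0.0433], [0.4743, 0.0848], [0.5253, 0.1041], [0.5437, 0.0636]] mean [0.5082 0.0739]
   len [0.0442 0.0545 0.0445] ang [109.8  20.7 -65.5]
tag side [[0.4734, 0.0863], [0.5212, 0.1071], [0.541, 0.0646], [0.4914, 0.0429]] mean [0.5068 0.0752]
   len [0.0522 0.047  0.0541] ang [  23.6  -65.1 -156.4]
pad scene [[0.4707, -0.2392], [0.4834, -0.1336], [0.6093, -0.1471], [0.5962, -0.2515]] mean [ 0.5399 -0.1929]
   len [0.1064 0.1266 0.1052] ang [ 83.1  -6.1 -97.1]
pad side [[0.5898, -0.2536], [0.4649, -0.2394], [0.4747, -0.1358]] mean [ 0.5098 -0.2096]
   len [0.1257 0.1041] ang [173.5  84.6]
headbot side [[0.5165, -0.1779], [0.5293, -0.2178], [0.5749, -0.2106]] mean [ 0.5402 -0.2021]
   len [0.0418 0.0461] ang [-72.2   9. ]
headtop side [[0.509, -0.186], [0.5215, -0.2211], [0.572, -0.2127]] mean [ 0.5341 -0.2066]
   len [0.0372 0.0512] ang [-70.5   9.4]
top side [[0.5222, -0.1863], [0.5603, -0.1784], [0.5672, -0.2034], [0.5308, -0.2072]] mean [ 0.5451 -0.1938]
   len [0.0389 0.0259 0.0366] ang [  11.8  -74.6 -174.1]
top scene [[0.5315, -0.2126], [0.5272, -0.1889], [0.5641, -0.1762]] mean [ 0.5409 -0.1925]
   len [0.0241 0.039 ] ang [100.2  19. ]
seat side [[0.428, 0.087], [0.5128, 0.1302], [0.5437, 0.0415], [0.4649, 0.0134]] mean [0.4873 0.068 ]
   len [0.0952 0.094  0.0836] ang [  27.   -70.8 -160.4]
```

```bash
cat >> h.py <<'E'
from scipy.spatial.transform import Rotation as Ro
def go(x,y,z,yaw_y,n=True):
    """print tool-axis delta (cm) to TCP target & turn about x (deg) so tool y points at world angle yaw_y (mod 180)"""
    o=ctrl.get_obs();R=Ro.from_euler('xyz',o['eef_rot']).as_matrix()
    print('t',o['time_s'],'pos',np.round(o['ee_pos'],4),'F',np.round(o['force'],2),'w',o['grip_width'],'q',np.round(o['qpos'],2))
    print('axes x',R[:,0].round(3),'y',R[:,1].round(4),'z',R[:,2].round(4))
    cur=np.degrees(np.arctan2(R[1,1],R[0,1]));d=(yaw_y-cur+90)%180-90
    print('delta tool cm (x,y,z)',(R.T@(np.array([x,y,z])-o['ee_pos'])*100).round(2),'y-angle now',cur.round(2),'turn about tool x',-d*np.sign(-R[2,0]))
E
python3 - <<'E'
from h import *
def tri(a,b):
    o1,d1=ray(*a);o2,d2=ray(*b);t=np.linalg.lstsq(np.c_[d1,-d2],o2-o1,rcond=None)[0];return (o1+t[0]*d1),(o2+t[1]*d2)
print('bottle cap',tri(('scene',368,250),('side',472,122)))
go(.5,-.193,.26,102)
E
```

```text
bottle cap (array([ 0.78798755, -0.04886778,  0.2166916 ]), array([ 0.78906144, -0.05108702,  0.21472819]))
t 0.15 pos [0.138  0.5322 0.205 ] F [ 0.27 -0.94 -0.19] w 0.09424174726741834 q [ 1.25  0.3   1.52  0.    1.32 -0.07]
axes x [-0.    -0.001 -1.   ] y [ 2.511e-01  9.680e-01 -9.000e-04] z [ 9.680e-01 -2.511e-01 -1.000e-04]
delta tool cm (x,y,z) [ -5.45 -61.11  53.25] y-angle now 75.46 turn about tool x -26.543553413680698
```

Emit:
play_rows --increments '[[[0,-2.7,0,0,0],[0,-2.7,0,0,0],[0,0,-2.5,2.2,0],[0,0,-2.5,2.2,0],[0,0,-2.5,2.2,0],[0,0,-2.5,2.2,0],[0,0,-2.5,2.2,0],[0,0,-2.5,2.2,0],[0,0,-2.5,2.2,0],[0,0,-2.5,2.2,0],[0,0,-2.5,2.2,0],[0,0,-2.5,2.2,0]]]'

```text
time_s: 1.15
ee_pos: [0.2885, 0.2336, 0.2594]
eef_rot: [0.526, 1.571, 0.273]
force: [-0.3, -0.3, 0.5]
grip_width: 0.094
```

Emit:
play_rows --increments '[[[0,0,-2.5,2.2,0],[0,0,-2.5,2.2,0],[0,0,-2.5,2.2,0],[0,0,-2.5,2.2,0],[0,0,-2.5,2.2,0],[0,0,-2.5,2.2,0],[0,0,-2.5,2.2,0],[0,0,-2.5,2.2,0],[0,0,-2.5,2.2,0],[0,0,-2.5,2.2,0],[0,0,-2.5,2.2,0],[0,0,0,0,0]]]'

```text
time_s: 2.15
ee_pos: [0.4547, -0.0956, 0.2587]
eef_rot: [-2.554, 1.57, -2.81]
force: [-0.1, 0.4, -1.3]
grip_width: 0.094
```

```bash
python3 - <<'E'
from h import *
go(.5,-.193,.26,102)
E
```

```text
t 2.15 pos [ 0.4547 -0.0956  0.2587] F [-0.1   0.42 -1.31] w 0.09397674944923376 q [-0.29  0.07  1.67 -0.    1.4  -1.6 ]
axes x [-0.001 -0.    -1.   ] y [ 2.541e-01  9.672e-01 -6.000e-04] z [ 9.672e-01 -2.541e-01 -9.000e-04]
delta tool cm (x,y,z) [-0.13 -8.27  6.86] y-angle now 75.28 turn about tool x -26.71896972362451
```

Emit:
play_rows --increments '[[[0,0,-2.1,1.7,0],[0,0,-2.1,1.7,0],[0,0,-2.1,1.7,0],[0,0,-2.0,1.7,0],[0,0,0,0,-6.7],[0,0,0,0,-6.7],[0,0,0,0,-6.7],[0,0,0,0,-6.6],[0,0,0,0,0],[0,0,0,0,0],[0,0,0,0,0]]]'

```text
time_s: 3.07
ee_pos: [0.4984, -0.189, 0.2594]
eef_rot: [2.371, 1.571, 2.579]
force: [1.0, -0.2, 0.1]
grip_width: 0.0939
```

```bash
python3 - <<'E'
from h import *
go(.54,-.193,.14,102)
cv2.imwrite('pics/w1.png',ctrl.camera('wrist')[:,:,::-1])
E
```

```text
t 3.0667 pos [ 0.4984 -0.189   0.2594] F [ 0.95 -0.21  0.14] w 0.09389548879703447 q [-0.43  0.23  1.49  0.    1.43 -2.21]
axes x [-0.  0. -1.] y [-2.070e-01  9.784e-01  2.000e-04] z [ 9.784e-01  2.070e-01 -2.000e-04]
delta tool cm (x,y,z) [11.94 -1.26  3.99] y-angle now 101.94 turn about tool x -0.056239174310732665
```

View pics/w1.png

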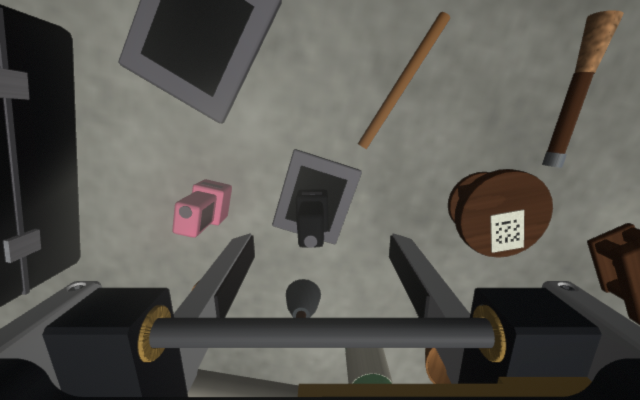

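The wrist view shows the reader between the fingers, with its top at (311,235) and its edges lined up with the jaws. The round tag is at (507,231). I'll zoom in to measure these.

```bash
python3 - <<'E'
import cv2
s=cv2.imread('pics/w1.png')
a=cv2.resize(s[145:255,265:370],None,fx=5,fy=5,interpolation=cv2.INTER_CUBIC);a=cv2.convertScaleAbs(a,alpha=2)
b=cv2.resize(s[160:265,440:560],None,fx=5,fy=5,interpolation=cv2.INTER_CUBIC)
cv2.imwrite('pics/wa.png',a);cv2.imwrite('pics/wb.png',b)
E
```

```text
(no output)
```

View pics/wa.png

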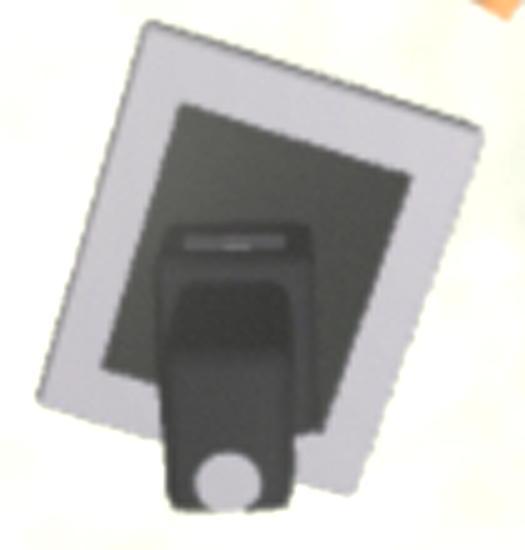

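View pics/wb.png

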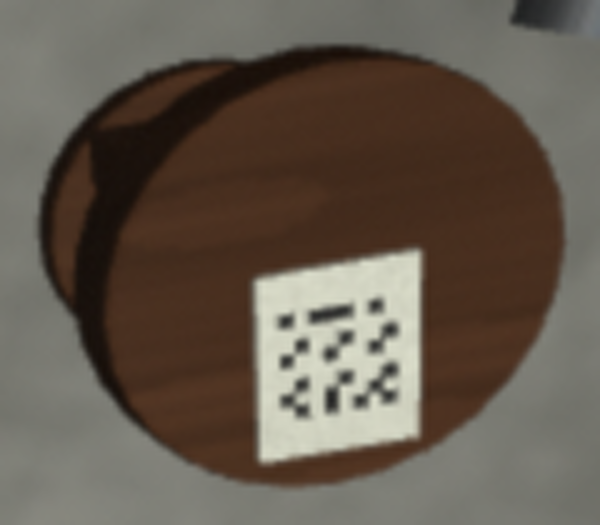

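```bash
python3 - <<'E'
from h import *
o=ctrl.get_obs();p,r=o['ee_pos'],o['eef_rot']
def show(t,off,pts,z):
    P=[]
    for x,y in pts:
        c,d=wray(x/5+off[0]-.4,y/5+off[1]-.4,p,r);P.append((c+d*(z-c[2])/d[2])[:2])
    P=np.array(P);e=np.diff(P,axis=0);print(t,P.round(4).tolist(),'mean',P.mean(0).round(4),'len',np.linalg.norm(e,axis=1).round(4),'ang',np.degrees(np.arctan2(e[:,1],e[:,0])).round(1))
W=(265,145);V=(440,160)
show('pad',W,[(150,23),(481,133),(352,494),(40,400)],.012)
show('inlay',W,[(182,104),(411,177),(322,432),(103,368)],.012)
show('top',W,[(164,348),(297,348),(293,511),(172,511)],.122)
show('headtop base edge',W,[(162,256),(311,256)],.057)
show('headtop top edge',W,[(168,225),(307,225)],.057)
show('headbot base edge',W,[(168,225),(307,225)],.012)
show('tag',V,[(253,278),(421,249),(420,437),(260,464)],.076)
show('seat',V,[(105,290),(563,235)],.075)
go(.543,-.192,.14,102)
E
```

```text
pad [[0.4652, -0.2367], [0.4768, -0.1315], [0.6025, -0.1435], [0.5911, -0.2498]] mean [ 0.5339 -0.1904] len [0.1059 0.1262 0.1069] ang [ 83.7  -5.5 -96.1]
inlay [[0.4871, -0.2228], [0.4946, -0.1493], [0.583, -0.1579], [0.5761, -0.2317]] mean [ 0.5352 -0.1904] len [0.0739 0.0888 0.0741] ang [ 84.2  -5.6 -95.4]
top [[0.5272, -0.2117], [0.5206, -0.1808], [0.5622, -0.1728], [0.5684, -0.202]] mean [ 0.5446 -0.1918] len [0.0317 0.0424 0.0299] ang [102.   10.8 -78. ]
headtop base edge [[0.523, -0.2185], [0.5143, -0.1775]] mean [ 0.5186 -0.198 ] len [0.0419] ang [102.]
headtop top edge [[0.5139, -0.2185], [0.5058, -0.1805]] mean [ 0.5098 -0.1995] len [0.0389] ang [102.]
headbot base edge [[0.5252, -0.22], [0.5162, -0.1775]] mean [ 0.5207 -0.1987] len [0.0434] ang [102.]
tag [[0.4898, 0.0451], [0.4725, 0.0865], [0.5247, 0.109], [0.542, 0.0679]] mean [0.5073 0.0771] len [0.0449 0.0568 0.0446] ang [112.6  23.3 -67.2]
seat [[0.5017, 0.0073], [0.4609, 0.1234]] mean [0.4813 0.0653] len [0.123] ang [109.4]
t 3.1167 pos [ 0.4984 -0.189   0.2594] F [-0.09 -0.78 -0.45] w 0.09408504075283168 q [-0.43  0.23  1.49  0.    1.43 -2.21]
axes x [-0.  0. -1.] y [-2.076e-01  9.782e-01  1.000e-04] z [ 9.782e-01  2.076e-01 -1.000e-04]
delta tool cm (x,y,z) [11.94 -1.22  4.3 ] y-angle now 101.98 turn about tool x -0.017175691083053835
```

Emit:
play_rows --increments '[[[0,0,-0.6,2.2,0],[0,0,-0.65,2.25,0],[0,3,0,0,0],[0,3,0,0,0],[0,3,0,0,0],[0,3,0,0,0],[0,0,0,0,0],[0,0,0,0,0]]]'

```text
time_s: 3.78
ee_pos: [0.5442, -0.1919, 0.1392]
eef_rot: [2.53, 1.569, 2.741]
force: [0.1, 0.1, 1.0]
grip_width: 0.0938
```

```bash
python3 - <<'E'
from h import *
go(.5445,-.192,.074,102)
for n in('wrist','side'):cv2.imwrite(f'pics/{n}2.png',ctrl.camera(n)[:,:,::-1])
E
```

```text
t 3.7833 pos [ 0.5442 -0.1919  0.1392] F [0.14 0.05 1.04] w 0.09379775653668318 q [-0.4   0.42  1.52 -0.    1.21 -2.18]
axes x [-0.002  0.001 -1.   ] y [-0.2092  0.9779  0.0013] z [ 0.9779  0.2092 -0.0018]
delta tool cm (x,y,z) [ 6.52 -0.02  0.03] y-angle now 102.07 turn about tool x 0.07485663010486121
```

View pics/wrist2.png

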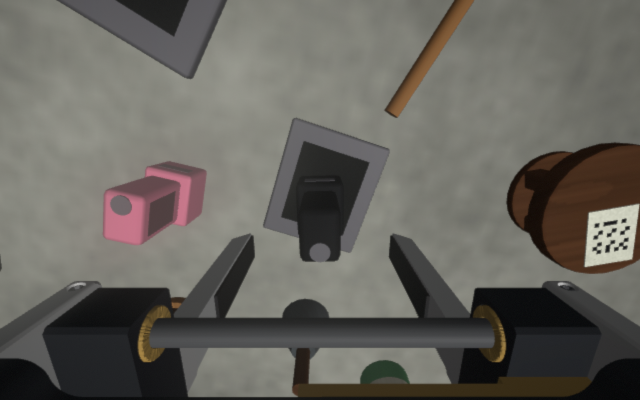

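View pics/side2.png

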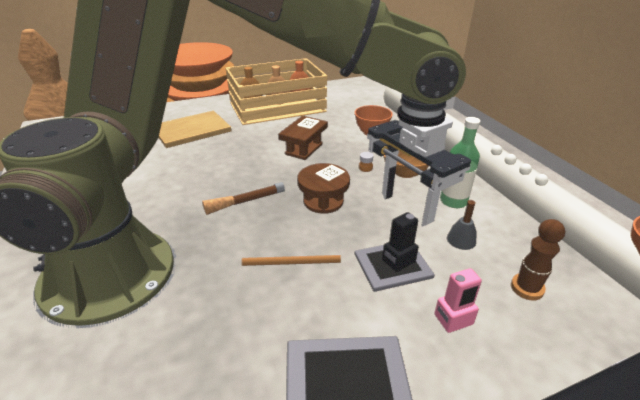

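The wrist view shows the reader's top at (320,235), midway between the fingertips at (250,240) and (390,240). In the side view the fingers hang just above the reader. I'll check the projected positions before going down.

```bash
python3 - <<'E'
from h import *
print(proj('side',[[.5445,-.192,.122],[.5445,-.192,.139],[.535,-.145,.139],[.554,-.239,.139]]))
s=cv2.imread('pics/side2.png');cv2.imwrite('pics/s2.png',cv2.resize(s[120:280,350:480],None,fx=4,fy=4,interpolation=cv2.INTER_CUBIC)[:600])
E
```

```text
[[404.21230156 218.11574234]
 [405.33208332 210.93350298]
 [388.2756617  198.25975202]
 [423.87755016 224.71368698]]
```

View pics/s2.png

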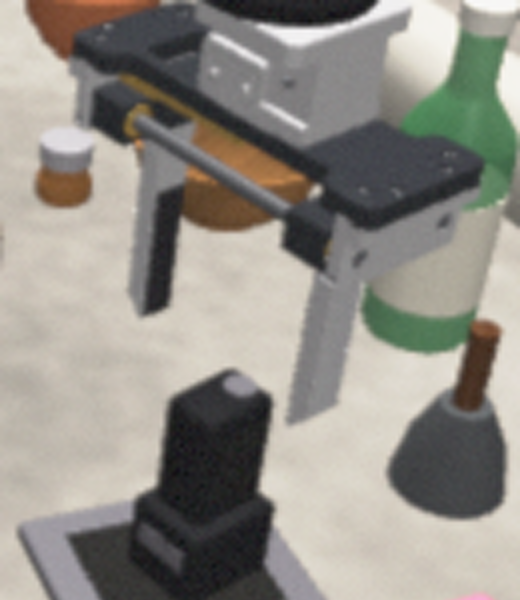

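Emit:
play_rows --increments '[[[0,1.7,0,0,0],[0,1.7,0,0,0],[0,1.6,0,0,0],[0,1.5,0,0,0],[0,0,0,0,0],[0,0,0,0,0]]]' --newtons 25

```text
time_s: 4.38
ee_pos: [0.5452, -0.1923, 0.076]
eef_rot: [-0.626, 1.569, -0.414]
force: [-0.7, -0.7, 0.7]
grip_width: 0.0944
```

Emit:
play_rows --increments '[[[255,0,0,0,0],[255,0,0,0,0],[255,0,0,0,0],[255,0,0,0,0],[255,0,0,0,0],[255,0,0,0,0],[255,0,0,0,0],[255,0,0,0,0],[255,0,0,0,0],[255,0,0,0,0],[255,0,0,0,0],[255,0,0,0,0]]]'

```text
time_s: 5.38
ee_pos: [0.5446, -0.1921, 0.0744]
eef_rot: [-2.848, 1.571, -2.636]
force: [0.4, -1.4, -1.1]
grip_width: 0.0319
```

```bash
python3 - <<'E'
from h import *
go(.5445,-.192,.215,102)
for n in('wrist','side'):cv2.imwrite(f'pics/{n}3.png',ctrl.camera(n)[:,:,::-1])
s=cv2.imread('pics/side3.png');cv2.imwrite('pics/s3.png',np.hstack([cv2.resize(s[150:290,350:450],None,fx=4,fy=4)]))
E
```

```text
t 5.3833 pos [ 0.5446 -0.1921  0.0744] F [ 0.41 -1.35 -1.1 ] w 0.031927280533400514 q [-0.4   0.5   1.57 -0.    1.07 -2.19]
axes x [-0. -0. -1.] y [-0.2106  0.9776 -0.    ] z [ 9.776e-01  2.106e-01 -1.000e-04]
delta tool cm (x,y,z) [-1.406e+01  1.000e-02 -1.000e-02] y-angle now 102.16 turn about tool x 0.1599697703150298
```

View pics/s3.png

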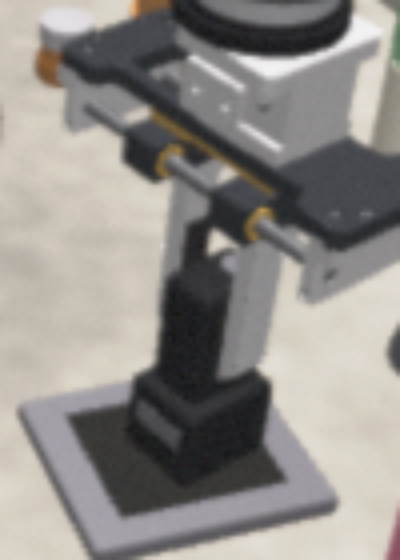

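View pics/wrist3.png

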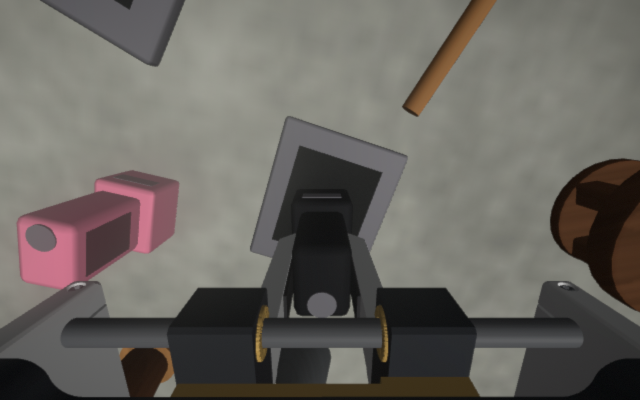

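The reader is gripped (31.9 mm opening), and the TCP is 62.4 mm above its underside. I'll lift it to scan height.

Emit:
play_rows --increments '[[[255,-0.5,0,0,0],[255,-1,0,0,0],[255,-1.5,0,0,0],[255,-1.8,0,0,0],[255,-1.8,0,0,0],[255,-1.8,0,0,0],[255,-1.8,0,0,0],[255,-1.6,0,0,0],[255,-1,0,0,0],[255,-0.6,0,0,0],[255,0,0,0,0],[255,0,0,0,0]]]'

```text
time_s: 6.48
ee_pos: [0.5444, -0.192, 0.208]
eef_rot: [2.465, 1.57, 2.677]
force: [0.6, -0.5, -3.3]
grip_width: 0.0317
```

```bash
python3 - <<'E'
from h import *
go(.507,.0757,.2084,102)
for n in('wrist','side'):cv2.imwrite(f'pics/{n}4.png',ctrl.camera(n)[:,:,::-1])
E
```

```text
t 6.4833 pos [ 0.5444 -0.192   0.208 ] F [ 0.59 -0.52 -3.32] w 0.03165178698887399 q [-0.4   0.36  1.44  0.    1.35 -2.19]
axes x [-0.001  0.    -1.   ] y [-2.106e-01  9.776e-01  4.000e-04] z [ 9.776e-01  2.106e-01 -5.000e-04]
delta tool cm (x,y,z) [-0.03 26.95  1.98] y-angle now 102.16 turn about tool x 0.15937864569320936
```

View pics/wrist4.png

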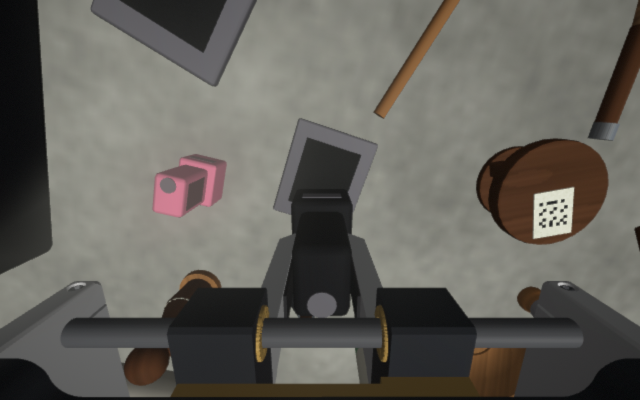

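View pics/side4.png

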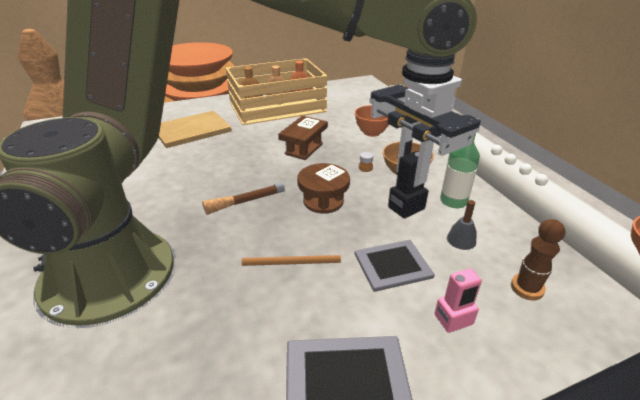

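The reader lifted cleanly. It looks the same in the wrist view as at the grasp, and the side view shows the whole pad, centred near (394,264). Now I'll move it to the tag and refine the pad centre.

Emit:
play_rows --increments '[[[255,0,1,0.1,0],[255,0,2,0.1,0],[255,0,2.6,0.2,0],[255,0,2.6,0.2,0],[255,0,2.6,0.2,0],[255,0,2.6,0.2,0],[255,0,2.6,0.2,0],[255,0,2.6,0.2,0],[255,0,2.6,0.2,0],[255,0,2.6,0.2,0],[255,0,2,0.2,0],[255,0,1,0.1,0]]]'

```text
time_s: 7.58
ee_pos: [0.5078, 0.0768, 0.2081]
eef_rot: [2.45, 1.57, 2.664]
force: [-0.0, 1.0, -3.3]
grip_width: 0.0321
```

Emit:
play_rows --increments '[[[255,0,0.1,0,0],[255,0,0,0,0],[255,0,0,0,0]]]'

```text
time_s: 7.83
ee_pos: [0.5085, 0.0745, 0.2083]
eef_rot: [-2.491, 1.57, -2.279]
force: [0.5, -0.2, -1.8]
grip_width: 0.0319
```

```bash
python3 - <<'E'
from h import *
go(.507,.0757,.2084,102)
for n in('wrist','side','scene'):cv2.imwrite(f'pics/{n}5.png',ctrl.camera(n)[:,:,::-1])
s=cv2.imread('pics/side5.png');t=cv2.imread('pics/scene5.png')
k=dict(fx=4,fy=4,interpolation=cv2.INTER_CUBIC)
cv2.imwrite('pics/s5.png',np.hstack([cv2.resize(s[90:220,280:370],None,**k),cv2.resize(t[120:250,320:420],None,**k)]))
cv2.imwrite('pics/p5.png',np.hstack([cv2.resize(s[230:300,345:445],None,**k),cv2.resize(t[225:295,245:345],None,**k)]))
E
```

```text
t 7.8333 pos [0.5085 0.0745 0.2083] F [ 0.45 -0.2  -1.83] w 0.03191745522889017 q [ 0.07  0.22  1.62 -0.    1.31 -1.71]
axes x [-0. -0. -1.] y [-2.101e-01  9.777e-01 -2.000e-04] z [ 9.777e-01  2.101e-01 -2.000e-04]
delta tool cm (x,y,z) [-0.01  0.14 -0.12] y-angle now 102.13 turn about tool x 0.12785867642416804
```

View pics/s5.png

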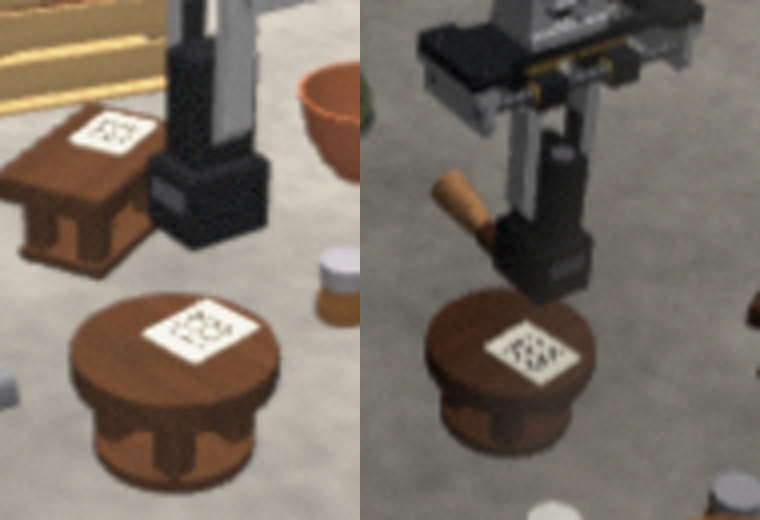

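View pics/p5.png

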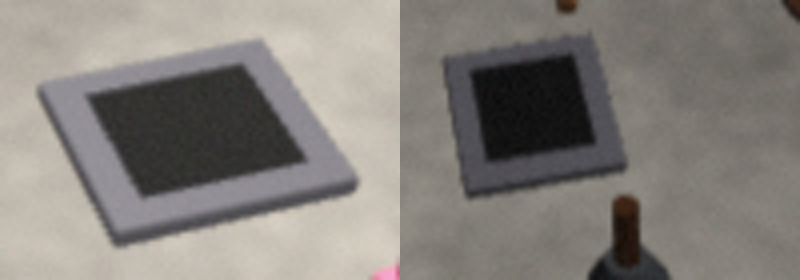

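View pics/wrist5.png

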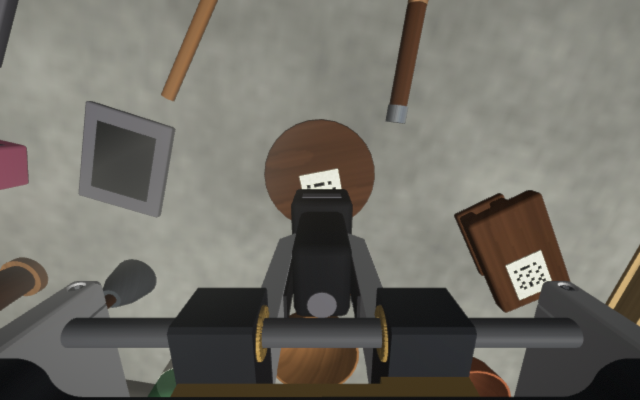

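```bash
python3 - <<'E'
from h import *
o=ctrl.get_obs();p,r=o['ee_pos'],o['eef_rot']
def show(t,P):
    P=np.array(P)[:,:2];e=np.diff(P,axis=0);print(t,P.round(4).tolist(),'mean',P.mean(0).round(4),'len',np.linalg.norm(e,axis=1).round(4),'ang',np.degrees(np.arctan2(e[:,1],e[:,0])).round(1))
S=lambda x,y,z:plane('side',x/4+280-.4,y/4+90-.4,z)
C=lambda x,y,z:plane('scene',(x-360)/4+320-.4,y/4+120-.4,z)
show('tag side',[S(*q,.076) for q in[(142,331),(206,298),(260,327),(195,364)]])
show('tag scene',[C(*q,.076) for q in[(484,349),(527,320),(581,357),(541,385)]])
th=np.radians(12);u=np.array([np.cos(th),np.sin(th)]);v=np.array([-u[1],u[0]])
c=p[:2]
for z in(.146,.191):
  pts=[np.r_[c+sx*.028*u+sy*.023*v,z] for sx,sy in((-1,1),(-1,-1),(1,-1),(1,1))]
  print('pred side',((proj('side',pts)-[280-.4,90-.4])*4).round().tolist(),'scene',((proj('scene',pts)-[320-.4,120-.4])*4+[360,0]).round().tolist())
# pad
S=lambda x,y,z:plane('side',x/4+345-.4,y/4+230-.4,z)
C=lambda x,y,z:plane('scene',(x-400)/4+245-.4,y/4+225-.4,z)
show('pad side',[S(*q,.012) for q in[(38,87),(262,42),(358,183),(115,236)]])
show('pad scene',[C(*q,.012) for q in[(444,60),(590,37),(626,165),(468,190)]])
P=[]
for q in[(89,101),(175,127),(159,216),(79,195)]:
    a,d=wray(*q,p,r);P.append(a+d*(.012-a[2])/d[2])
show('pad wrist',P)
P=[]
for q in[(300,175),(339,169)]:
    a,d=wray(*q,p,r);P.append(a+d*(.076-a[2])/d[2])
show('tag base edge wrist',P)
E
```

```text
tag side [[0.4738, 0.0873], [0.5245, 0.1084], [0.5415, 0.0656], [0.4894, 0.0426]] mean [0.5073 0.076 ] len [0.0549 0.0461 0.057 ] ang [  22.6  -68.3 -156.2]
tag scene [[0.4937, 0.0414], [0.4732, 0.0845], [0.5248, 0.1045], [0.5434, 0.0646]] mean [0.5088 0.0737] len [0.0477 0.0553 0.0441] ang [115.5  21.2 -65. ]
pred side [[144.0, 224.0], [189.0, 257.0], [269.0, 230.0], [223.0, 199.0]] scene [[544.0, 245.0], [491.0, 265.0], [538.0, 308.0], [592.0, 287.0]]
pred side [[143.0, 153.0], [190.0, 184.0], [273.0, 159.0], [225.0, 129.0]] scene [[549.0, 193.0], [495.0, 213.0], [543.0, 255.0], [598.0, 234.0]]
pad side [[0.4741, -0.1347], [0.6017, -0.1478], [0.5898, -0.2543], [0.4634, -0.2402]] mean [ 0.5323 -0.1942] len [0.1283 0.1072 0.1272] ang [ -5.8 -96.3 173.6]
pad scene [[0.4711, -0.2405], [0.4824, -0.1348], [0.6089, -0.1467], [0.5957, -0.2519]] mean [ 0.5395 -0.1935] len [0.1063 0.1271 0.1061] ang [ 83.9  -5.4 -97.1]
pad wrist [[0.4652, -0.2338], [0.4743, -0.1259], [0.6015, -0.1402], [0.5937, -0.2498]] mean [ 0.5337 -0.1874] len [0.1083 0.128  0.11  ] ang [ 85.2  -6.4 -94.1]
tag base edge wrist [[0.4893, 0.0461], [0.4735, 0.0874]] mean [0.4814 0.0667] len [0.0443] ang [110.9]
```

```bash
python3 - <<'E'
from h import *
th=np.radians(12);u=np.array([np.cos(th),np.sin(th)]);v=np.array([-u[1],u[0]])
c=np.array([.5445,-.192])
for z in(.012,.057):
  pts=[np.r_[c+sx*.028*u+sy*.023*v,z] for sx,sy in((-1,1),(-1,-1),(1,-1),(1,1))]
  print(((proj('side',pts)-[290-.4,150-.4])*4).round().tolist(),((proj('scene',pts)-[250-.4,180-.4])*5).round().tolist())
s=cv2.imread('pics/side5.png');t=cv2.imread('pics/scene5.png')
s0=cv2.imread('pics/side0.png');t0=cv2.imread('pics/scene0.png')
def pr(im,c,n):
    x,y=proj(n,[c])[0];x,y=int(x),int(y);print(n,x,y);w=im[y-25:y+25,x-25:x+25];return cv2.convertScaleAbs(cv2.resize(w,None,fx=6,fy=6,interpolation=cv2.INTER_CUBIC),alpha=2.2)
a=pr(s0,[.5445,-.192,.03],'side');b=pr(s,[.5085,.0745,.164],'side')
a2=pr(t0,[.5445,-.192,.03],'scene');b2=pr(t,[.5085,.0745,.164],'scene')
cv2.imwrite('pics/cmp.png',np.vstack([np.hstack([a,b]),np.hstack([a2,b2])]))
E
```

```text
[[360.0, 439.0], [422.0, 494.0], [504.0, 449.0], [442.0, 397.0]] [[159.0, 322.0], [85.0, 352.0], [130.0, 417.0], [205.0, 385.0]]
[[368.0, 373.0], [432.0, 427.0], [517.0, 382.0], [452.0, 332.0]] [[154.0, 265.0], [79.0, 295.0], [125.0, 359.0], [202.0, 327.0]]
side 398 254
side 331 139
scene 278 248
scene 365 183
```

View pics/cmp.png

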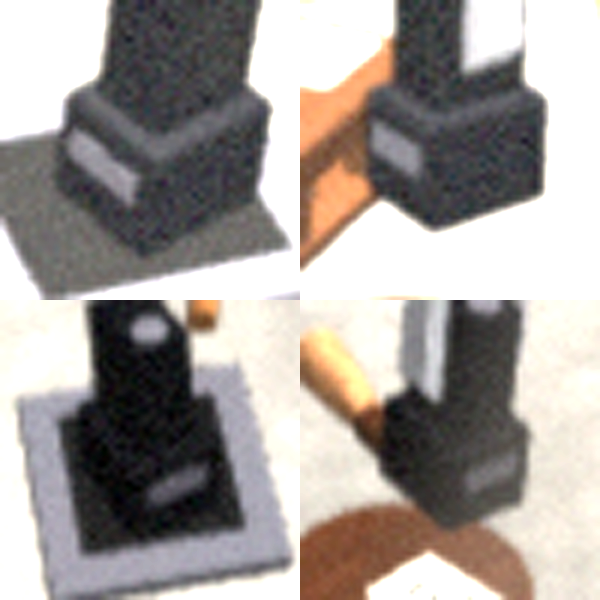

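The crops show the reader sitting in the grip as it did on the pad, with its underside about 7 cm above the tag and about 1 mm from its centre. I'll make a small correction and hold.

Emit:
play_rows --increments '[[[255,0,0.1,-0.1,0],[255,0,0,0,0],[255,0,0,0,0],[255,0,0,0,0],[255,0,0,0,0],[255,0,0,0,0],[255,0,0,0,0],[255,0,0,0,0],[255,0,0,0,0],[255,0,0,0,0],[255,0,0,0,0],[255,0,0,0,0]]]'

```text
time_s: 8.98
ee_pos: [0.5073, 0.0761, 0.2085]
eef_rot: [1.105, 1.571, 1.318]
force: [-0.1, 0.0, -3.3]
grip_width: 0.0318
```

Emit:
play_rows --increments '[[[255,0,0,0,0],[255,0,0,0,0],[255,0,0,0,0],[255,0,0,0,0],[255,0,0,0,0],[255,0,0,0,0],[255,0,0,0,0],[255,0,0,0,0],[255,0,0,0,0],[255,0,0,0,0],[255,0,0,0,0],[255,0,0,0,0]]]'

```text
time_s: 9.98
ee_pos: [0.5073, 0.0761, 0.2085]
eef_rot: [1.478, 1.571, 1.691]
force: [0.3, -0.8, -3.2]
grip_width: 0.0315
```

Emit:
play_rows --increments '[[[255,0,0,0,0],[255,0,0,0,0],[255,0,0,0,0],[255,0,0,0,0],[255,0,0,0,0],[255,0,0,0,0],[255,0,0,0,0],[255,0,0,0,0],[255,0,0,0,0],[255,0,0,0,0]]]'

```text
time_s: 10.82
ee_pos: [0.5073, 0.0761, 0.2084]
eef_rot: [-2.863, 1.571, -2.651]
force: [-0.0, 0.0, -2.9]
grip_width: 0.0319
```

```bash
python3 - <<'E'
from h import *
go(.5365,-.192,.2084,102)
E
```

```text
t 10.8167 pos [0.5073 0.0761 0.2084] F [-0.01  0.   -2.92] w 0.03191888917294372 q [ 0.08  0.21  1.62 -0.    1.31 -1.71]
axes x [-0. -0. -1.] y [-0.2106  0.9776 -0.    ] z [ 0.9776  0.2106 -0.    ]
delta tool cm (x,y,z) [ 1.000e-02 -2.682e+01 -2.790e+00] y-angle now 102.16 turn about tool x 0.15769444865547655
```

It held still at the tag for over 2.5 s. Now it goes back over the pad centre.

Emit:
play_rows --increments '[[[255,0,-1,-0.1,0],[255,0,-2,-0.2,0],[255,0,-2.6,-0.3,0],[255,0,-2.6,-0.3,0],[255,0,-2.6,-0.3,0],[255,0,-2.6,-0.3,0],[255,0,-2.6,-0.3,0],[255,0,-2.6,-0.3,0],[255,0,-2.6,-0.3,0],[255,0,-2.6,-0.3,0],[255,0,-2,-0.2,0],[255,0,-1,-0.1,0]]]'

```text
time_s: 11.82
ee_pos: [0.5341, -0.195, 0.2082]
eef_rot: [-2.356, 1.57, -2.146]
force: [0.1, -0.7, -2.9]
grip_width: 0.0317
```

Emit:
play_rows --increments '[[[255,0,0,0,0],[255,0,0,0,0],[255,0,0,0,0]]]'

```text
time_s: 12.07
ee_pos: [0.5343, -0.1913, 0.2084]
eef_rot: [1.757, 1.57, 1.97]
force: [0.5, -0.1, -3.5]
grip_width: 0.0319
```

```bash
python3 - <<'E'
from h import *
go(.5365,-.192,.0744,102)
E
```

```text
t 12.0667 pos [ 0.5343 -0.1913  0.2084] F [ 0.47 -0.07 -3.51] w 0.0318644580576871 q [-0.41  0.34  1.47  0.    1.34 -2.19]
axes x [-0.  0. -1.] y [-2.113e-01  9.774e-01  3.000e-04] z [ 9.774e-01  2.113e-01 -1.000e-04]
delta tool cm (x,y,z) [13.4  -0.12  0.2 ] y-angle now 102.2 turn about tool x 0.19691951917201322
```

Next I'll go down 13 cm with the small correction, then slow for the last few millimetres.

Emit:
play_rows --increments '[[[255,1,-0.1,0.2,0],[255,1.8,0,0,0],[255,2,0,0,0],[255,2,0,0,0],[255,2,0,0,0],[255,1.8,0,0,0],[255,1.2,0,0,0],[255,0.8,0,0,0],[255,0.3,0,0,0],[255,0,0,0,0],[255,0,0,0,0],[255,0,0,0,0]]]'

```text
time_s: 13.07
ee_pos: [0.537, -0.1929, 0.0804]
eef_rot: [-0.627, 1.569, -0.414]
force: [-0.0, -0.7, -3.0]
grip_width: 0.032
```

Emit:
play_rows --increments '[[[255,0.2,0,0,0],[255,0.15,0,0,0],[255,0,0,0,0],[255,0,0,0,0],[255,0,0,0,0],[255,0,0,0,0]]]'

```text
time_s: 13.57
ee_pos: [0.5366, -0.1928, 0.076]
eef_rot: [-0.622, 1.571, -0.409]
force: [-0.0, 0.2, -3.4]
grip_width: 0.032
```

```bash
python3 - <<'E'
from h import *
go(.5365,-.192,.0744,102)
s=ctrl.camera('side')[:,:,::-1];cv2.imwrite('pics/s6.png',cv2.resize(s[150:290,340:460],None,fx=4,fy=4,interpolation=cv2.INTER_CUBIC))
E
```

```text
t 13.5667 pos [ 0.5366 -0.1928  0.076 ] F [-0.02  0.23 -3.36] w 0.03204748775976635 q [-0.41  0.48  1.59 -0.    1.07 -2.19]
axes x [ 0. -0. -1.] y [-2.106e-01  9.776e-01 -1.000e-04] z [9.776e-01 2.106e-01 1.000e-04]
delta tool cm (x,y,z) [0.16 0.08 0.01] y-angle now 102.16 turn about tool x 0.15558584173753331
```

View pics/s6.png

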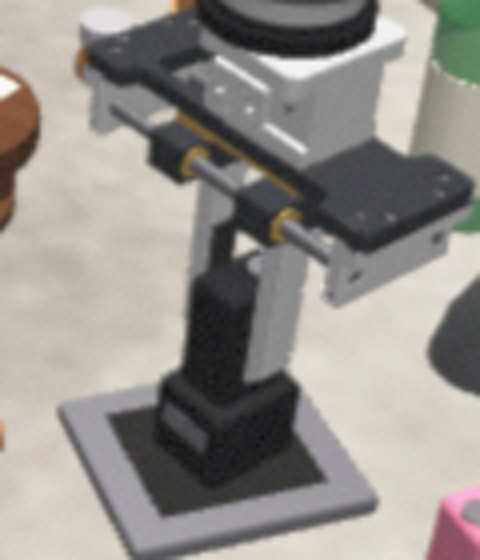

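It's about 1.6 mm above the pad, and the force shows only the reader's weight. I'll lower it gently to contact.

Emit:
play_rows --increments '[[[255,0.1,0,0,0],[255,0,0,0,0],[255,0,0,0,0],[255,0.05,0,0,0],[255,0,0,0,0],[255,0,0,0,0],[255,0,0,0,0]]]'

```text
time_s: 14.2
ee_pos: [0.5366, -0.1928, 0.0745]
eef_rot: [-2.701, 1.571, -2.488]
force: [0.1, 0.3, -3.0]
grip_width: 0.0318
```

Emit:
play_rows --increments '[[[255,0.05,0,0,0],[255,0,0,0,0],[255,0,0,0,0],[255,0,0,0,0]]]'

```text
time_s: 14.53
ee_pos: [0.5367, -0.1928, 0.0743]
eef_rot: [-0.539, 1.57, -0.326]
force: [-2.0, 1.6, 5.6]
grip_width: 0.0318
```

Emit:
play_rows --increments '[[[255,0.05,0,0,0],[255,0,0,0,0],[255,0,0,0,0],[255,0,0,0,0]]]'

```text
time_s: 14.87
ee_pos: [0.5368, -0.1927, 0.0743]
eef_rot: [-0.448, 1.57, -0.236]
force: [-3.2, 2.4, 11.1]
grip_width: 0.0318
```

It has touched down, with the force now +11 N. I'll ease off 0.5 mm and open the gripper.

Emit:
play_rows --increments '[[[255,-0.05,0,0,0],[255,0,0,0,0],[200,0,0,0,0],[180,0,0,0,0],[150,0,0,0,0],[100,0,0,0,0],[50,0,0,0,0],[0,0,0,0,0],[0,0,0,0,0],[0,0,0,0,0],[0,0,0,0,0],[0,0,0,0,0]]]' --newtons 10

```text
time_s: 15.87
ee_pos: [0.5365, -0.1928, 0.0739]
eef_rot: [-3.127, 1.571, -2.915]
force: [0.6, -0.6, 0.1]
grip_width: 0.0819
```

```bash
python3 - <<'E'
from h import *
go(.5365,-.192,.2,102)
for n in('wrist','side'):cv2.imwrite(f'pics/{n}7.png',ctrl.camera(n)[:,:,::-1])
E
```

```text
t 15.8667 pos [ 0.5365 -0.1928  0.0739] F [ 0.62 -0.62  0.14] w 0.08192267700252796 q [-0.41  0.48  1.59 -0.    1.07 -2.19]
axes x [-0. -0. -1.] y [-0.2106  0.9776 -0.    ] z [ 9.776e-01  2.106e-01 -1.000e-04]
delta tool cm (x,y,z) [-1.261e+01  8.000e-02  1.000e-02] y-angle now 102.16 turn about tool x 0.16026935762779715
```

View pics/wrist7.png

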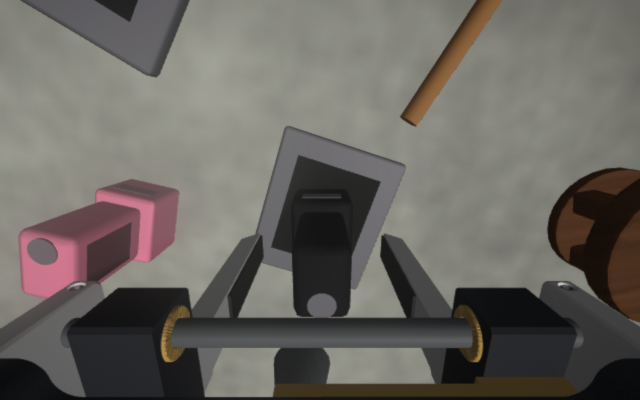

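The fingers are open and clear of the reader, whose top is at (321,270) and which stands upright. Now I'll lift the gripper straight up.

Emit:
play_rows --increments '[[[0,0,0,0,0],[0,0,0,0,0],[0,-1,0,0,0],[0,-2,0,0,0],[0,-2.5,0,0,0],[0,-2.5,0,0,0],[0,-2.5,0,0,0],[0,-2.5,0,0,0],[0,-2,0,0,0],[0,0,0,0,0],[0,0,0,0,0]]]'

```text
time_s: 16.88
ee_pos: [0.5368, -0.1929, 0.2252]
eef_rot: [-0.617, 1.569, -0.405]
force: [0.3, 0.7, -0.7]
grip_width: 0.0943
```

```bash
python3 - <<'E'
from h import *
go(.5365,-.192,.2,102)
for n in('side','scene','wrist'):cv2.imwrite(f'pics/{n}8.png',ctrl.camera(n)[:,:,::-1])
s=cv2.imread('pics/side8.png');t=cv2.imread('pics/wrist8.png');k=dict(fx=4,fy=4,interpolation=cv2.INTER_CUBIC)
cv2.imwrite('pics/f8.png',np.hstack([cv2.resize(s[190:310,350:450],None,**k),cv2.resize(t[120:240,270:370],None,**k)]))
E
```

```text
t 16.8833 pos [ 0.5368 -0.1929  0.2252] F [ 0.26  0.72 -0.67] w 0.09429000136695848 q [-0.41  0.33  1.44  0.    1.37 -2.19]
axes x [ 0.002 -0.001 -1.   ] y [-0.2105  0.9776 -0.0013] z [0.9776 0.2106 0.0018]
delta tool cm (x,y,z) [ 2.52  0.09 -0.01] y-angle now 102.15 turn about tool x 0.15459357142619012
```

View pics/scene8.png

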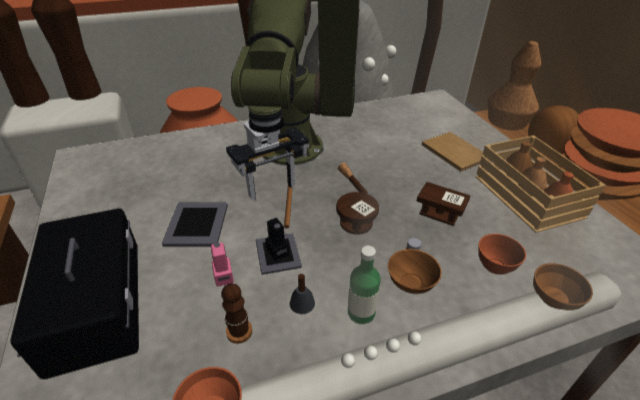

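View pics/side8.png

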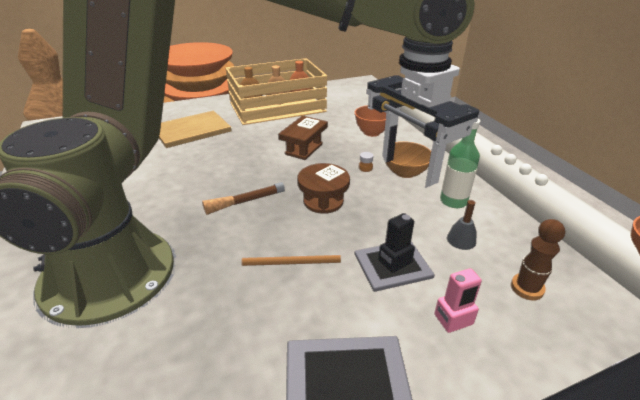

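View pics/f8.png

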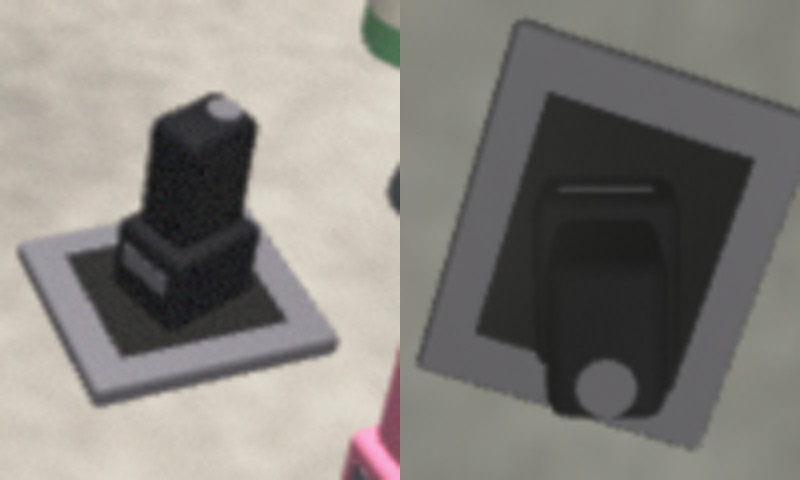

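The reader stands upright on the pad's inlay. Both stools look as they did at the start (round tag at (363,208), oblong at (444,203)), and the gripper is well clear.

```bash
python3 -c "
from station import ctrl
print(ctrl.hand_in())"
```

```text
the job is handed in; nothing more can be done
None
```

The round stool's tag was read as asked, and the reader is back upright on its pad. The job was handed in at about 17 s; no verdict is reported.

- **Reading:** I held the reader pointing straight down, with its underside about 7 cm above the tag, for about 2.7 s. The TCP moved less than 1 mm during the hold. My measurements of the tag centre from the three cameras agree within 1–3 mm, and the reader was about 1 mm from their average.
- **Putting back:** I lowered the reader until it touched the pad (peak reading about 11 N) and let go. It stands on the inlay within a few mm of the pad's middle; the camera estimates of that middle differ by up to 7 mm.
- **Last check:** The final pictures show the reader upright, both stools where they started by eye, and the open gripper clear above it.
- **Mismatch:** In the picture from the scan height, the reader's lower edge was about 2 pixels above where I predicted. The same offset appeared when it stood on the pad, so I took it as calibration error and rounded edges, not a slip in the grip.

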